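# Pack the radio spares tray

## Robot

A 6-joint arm with a two-finger parallel gripper is mounted at the origin on the work surface. World frame = base frame: x ahead of the robot, y to its left, z up, the work surface at z = 0. Lengths are in m, angles in rad, forces in N, time in s.
With the tool pointing down it reaches from about 0.35 to 0.85 m from the base axis. Payload 8.1 kg.
Tool frame: the origin (TCP) lies midway between the tips of the shut fingers; the grasp point (between the pads) lies robot.grip_depth behind it (robot.grip_depth is the distance from the TCP to the grasp point, in m); z points along the fingers, y is the line along which they close (so a half turn about z gives the same grasp; the last joint's range is limited). The gripper opens to 93 mm and grips with 3 to 60 N. Pads are 15 mm wide; open, the fingers measure 128 mm over their backs; the gripper's body (75 mm by 188 mm) begins 65 mm behind the grasp point.
Start: joints at [1.247, 0.13, 1.488, -0, 1.523, -0.085], TCP at [0.142, 0.583, 0.219] pointing down, gripper open.
Joint ranges: [-2.96, 2.96], [-0.89, 2.26], [0.02, 2.5], [-1.34, 4.48], [0, 2.73], [-2.66, 2.66]. Speed limits (rad/s): [2.39, 2.39, 2.79, 3.14, 3.14, 3.14].

## Interface

Orientations are given as a rotation vector (axis times angle).
In Python, from plant import robot gives the robot as it stands.
- The arm moves only by the tool carry_out, never from a script. Its argument "rows" is a list of rows, each a list of 6 numbers: the shift along the tool's x, y, z in m, then the turn, a rotation vector about the tool's x, y, z in degrees. A call has 1 to 12 rows; each row is the pose to reach, as a shift and turn from the pose commanded when the call began, along the tool's axes at that moment; what a row does not reach only later rows make up. A row lasts 1/8 s, in which the tool goes at most 62.5 mm and 10.7 degrees, less where a joint would pass 70% of its speed; a pose out of reach is approached as far as the arm can. A call with a gripper value outside its range is refused whole. "jaw" is the closure in counts, from 0 (fully open) to 255 (shut), set as the call begins (left out, the last holds). The fingers move at their own pace and stop on an object; "force" is the grip in N (left out, the last holds). Time passes only in rows, so rows that repeat a pose let the fingers close. It gives the time, the measured TCP pose, the force, the opening and the grip force at its end, in the units of the state.
- robot.read_state(): the state, without advancing time (a new reading comes with each control period).
- robot.read_camera(name): name is "scene" or "top" or "wrist"; returns the picture (420x560x3 uint8, red, green, blue); there is no depth.
- robot.camera_model(name): a dict with "fx", "fy", "cx", "cy" (pixels), "R" (3x3) and "t" (3): a world point X has camera coordinates R X + t; the wrist camera has in their place "mount" (4x4, takes a point from camera to tool coordinates, whose origin is the TCP and whose axes are the flange's). Camera axes: x right, y down, z forward; pixel columns grow to the right and rows downward; lengths in m; the calibration is good to about 2 mm. A picture is of the moment at which its call begins: read the wrist's pose just before it. camera_model takes no time and is no camera call.
- robot.close_job(): hands the job in; it is judged then, once.
Trained networks look in the newest picture that a camera, given by its name, has taken for a name from the list of things; names that differ only in an ending like _2 or _b are one class to them, and where a whole thing is asked for, a point or a joint stands for the part that bears it (a point fixed in the world has none). Each returns a list of dicts, best first, with "conf" (0 to 1); they miss things now and then, are a little off and sometimes report something else, mostly with a low value. They report only what shows in the picture. A call takes as long as a camera call. They do not tell look-alikes from the thing itself.
- robot.outline_of(camera, target): "pixels" (420x560 bool, what is visible of it) and "pixel" ([column, row] in pixels, amid what is visible of it).
The state is a dict: "t": time; "q": joint angles; "dq": joint speeds; "joint_torque": joint torques, N m; "tool_pos": TCP position; "orientation": TCP orientation; "force": force on the tool from outside, world axes, zero at the start; "wrist_torque": the same for the moment, N m; "opening": finger opening in m; "gripper_force": force on a finger pad.
Only numpy, scipy, OpenCV 4.12 (cv2) and the standard library are available. Lean on these libraries where they do the work, as an engineer would, in place of code of your own. Each camera call takes 0.05 s, during which the arm holds its last target. There are 200 camera calls.

## Task

Pack the radio spares tray: put the finned dummy load in the round recess, the square filter module in the square recess, the hand microphone in the long recess, and the large ring core over the post. Set each one down gently, upright and fully home in its own nest, without dropping it. The smooth capacitor can and the small ring core do not belong in the tray: leave them standing where they are.

Things in the scene. Friction and masses are not known exactly. Their poses are not given: they have to be found in the camera images.
- dummy_load: RF dummy load: upright aluminium cylinder, 44 mm diameter, 46 mm high, with 16 radial fins (a star from above; they grip like a plain cylinder) and on its top a brass connector 14 mm wide, 10 mm high. Origin: centre of its underside, z up. 110 to 225 g.
- filter_module: Filter module: square aluminium can, 42 by 42 mm, 34 mm high, four small brass trimmers in its flat top. Origin: centre of its underside, z up. Its x and y are square to its sides; any quarter turn fits. 85 to 170 g. A coax barrel (36 mm long, 16 mm thick) lies among the things; nothing near them is over 60 mm high.
- fist_mic: Hand microphone lying on its back: black rounded block, 50 mm wide (own x), 80 mm long (own y), 28 mm thick; six bright grille slots on the +y half of its top, a grey button on the -y half. Origin: centre of its underside, z up. Either way round in its recess will do. 105 to 210 g.
- ring_core: Large ring core: dark grey ring lying flat, 60 mm outside diameter, 32 mm hole, 18 mm high. Origin: centre of its underside, z up. 90 to 180 g.
- small_ring: Small ring core, not to be moved: dark grey like the large one, 40 mm outside diameter, 22 mm hole, 14 mm high. Origin: centre of its underside, z up. 
- capacitor: Capacitor can, not to be moved: upright smooth aluminium cylinder, 44 mm diameter, 50 mm high, black top with two small steel terminals 5 mm high. Origin: centre of its underside, z up. 
- nest_load: Fixed pale grey insert, 86 (x) by 110 (y) by 12 mm high; four lie two by two (pitch 88 in x, 114 in y) in a shallow black tray, 190 by 238 mm, rim 18 mm over the table. Origin: centre of underside, 5 mm over the table. Round recess, 62 mm diameter, 7 mm deep, dark floor (5 mm above the origin), in its centre: for the dummy load.
- nest_module: Fixed pale grey insert, 86 (x) by 110 (y) by 12 mm high; four lie two by two (pitch 88 in x, 114 in y) in a shallow black tray, 190 by 238 mm, rim 18 mm over the table. Origin: centre of underside, 5 mm over the table. Square recess, 58 by 58 mm, 7 mm deep, dark floor (5 mm above the origin), in its centre: for the filter module.
- nest_mic: Fixed pale grey insert, 86 (x) by 110 (y) by 12 mm high; four lie two by two (pitch 88 in x, 114 in y) in a shallow black tray, 190 by 238 mm, rim 18 mm over the table. Origin: centre of underside, 5 mm over the table. Long recess, 68 (x) by 96 (y) mm, 7 mm deep, dark floor (5 mm above the origin), in its centre: for the microphone.
- nest_ring: Fixed pale grey insert, 86 (x) by 110 (y) by 12 mm high; four lie two by two (pitch 88 in x, 114 in y) in a shallow black tray, 190 by 238 mm, rim 18 mm over the table. Origin: centre of underside, 5 mm over the table. Flat top (12 mm above the origin, dark disc) with a white post, 16 mm diameter, 13 mm high, in its centre: for the large ring core.
There are look-alikes about, which are no part of the job. Leave any green look-alike of the ring_core alone. Leave any green look-alike of the dummy_load alone.

How it is judged:
At the end, for the whole second after the job is handed in: Each of the four things at rest and released in its own nest: within 14 mm of the nest's centre, within 3 mm of fully down on the recess floor (the ring: round the post on the nest's top), tilted under 0.1 rad; capacitor and small ring moved under 20 mm and upright (horizontal distance between dummy_load and nest_load below 0.014 m and z of dummy_load in the frame of nest_load between 0.002 and 0.008 m and angle between each of dummy_load, filter_module, fist_mic, ring_core, small_ring, capacitor's own z axis and vertical below 0.1 rad and linear speed of each of dummy_load, filter_module, fist_mic, ring_core below 0.02 m/s and contact force between each of dummy_load, filter_module, fist_mic, ring_core and the fingers below 0.05 N and horizontal distance between filter_module and nest_module below 0.014 m and z of filter_module in the frame of nest_module between 0.002 and 0.008 m and horizontal distance between fist_mic and nest_mic below 0.014 m and z of fist_mic in the frame of nest_mic between 0.002 and 0.008 m and horizontal distance between ring_core and nest_ring below 0.014 m and z of ring_core in the frame of nest_ring between 0.009 and 0.015 m and distance of each of small_ring, capacitor from where it was at the start of the episode below 0.02 m); the robot touches nothing.
It fails at once if a packed thing is dropped: it falls free of the fingers faster than 0.8 m/s (a fall of over 3 cm) ((linear speed of dummy_load above 0.8 m/s and contact force between dummy_load and the fingers below 0.05 N) or (linear speed of filter_module above 0.8 m/s and contact force between filter_module and the fingers below 0.05 N) or (linear speed of fist_mic above 0.8 m/s and contact force between fist_mic and the fingers below 0.05 N) or (linear speed of ring_core above 0.8 m/s and contact force between ring_core and the fingers below 0.05 N)).
It fails at once if the small ring core, which does not belong in the tray, is moved by 20 mm or more or is tipped (distance of small_ring from where it was at the start of the episode above 0.02 m or angle between small_ring's own z axis and vertical above 0.3 rad).
It fails at once if the capacitor, which does not belong in the tray, is moved by 20 mm or more or is tipped (distance of capacitor from where it was at the start of the episode above 0.02 m or angle between capacitor's own z axis and vertical above 0.3 rad).
It also fails if it takes over 112 s, if anything falls off the work surface, if the arm or the gripper's body presses on something with over 40 N, if the wrist force passes 120 N, or if a joint passes its speed limit or range.

## Working session

There is one attempt and no reset: what is moved stays moved. The work goes in short steps, Python scripts to look and compute and a tool call to move; the robot and the scene stay as the last step left them, time stands still between calls to the robot, and variables do not carry over. Pictures are saved under pics/ and viewed, at most 15 in all, crops included, and the job is handed in when it is done.

Besides the shell and the picture viewer there is one more tool, called in YAML: its name, and indented under it one key for each argument. carry_out: Moves the arm, as the interface text tells. Its arguments: {"type":"object","properties":{"rows":{"type":"array"},"jaw":{"type":"number"},"force":{"type":"number"}},"required":["rows"]}

```bash
mkdir -p pics; ls
python3 - <<'E'
from plant import robot
import cv2, numpy as np
print(robot.grip_depth, robot.read_state())
for c in ("top","scene"):
    cv2.imwrite(f"pics/{c}0.png", robot.read_camera(c)[:,:,::-1])
for c in ("top","scene","wrist"): print(c, robot.camera_model(c))
for n in "dummy_load filter_module fist_mic ring_core small_ring capacitor nest_load nest_module nest_mic nest_ring".split():
    print(n,[(round(d['conf'],2),[int(v) for v in d['pixel']],int(d['pixels'].sum())) for d in robot.outline_of("top",n)])
E
```

```text
pics
0.0188 {'t': 0.0, 'q': array([ 1.24660402e+00,  1.31131099e-01,  1.48929194e+00,  2.82137065e-05,
        1.52296947e+00, -8.53969936e-02]), 'dq': array([-2.90842501e-04, -9.21650328e-04,  3.42360572e-04,  1.94896252e-03,
        2.21627167e-05, -7.41450634e-04]), 'joint_torque': array([-1.19503916e-06, -5.59856236e+01, -4.91752946e+01,  7.66746537e-02,
        3.58322065e-02, -4.29860393e-05]), 'tool_pos': array([0.14170553, 0.58244674, 0.21759844]), 'orientation': array([-3.74163323e-01, -3.11883401e+00,  2.75877936e-03]), 'force': array([ 0.72368787,  0.50366099, -0.11151794]), 'wrist_torque': array([0.03317665, 0.00723651, 0.06711641]), 'gripper_force': 0.0, 'opening': 0.09279386108028757}
top {'fx': 539.1285431152513, 'fy': 539.1285431152513, 'cx': 278.8385135590383, 'cy': 209.54342517012594, 'R': array([[-0.01743072, -0.9998206 , -0.00741236],
       [-0.98897251,  0.01833112, -0.14696033],
       [ 0.14706984,  0.00476899, -0.98911461]]), 't': array([-0.0137889 ,  0.49966685,  1.25111656])}
scene {'fx': 402.35187592785087, 'fy': 402.35187592785087, 'cx': 279.0979320046991
[... 535 characters left out ...]
279e-04, -2.78079036e-01,  9.60557835e-01,
        -1.66518654e-01],
       [ 0.00000000e+00,  0.00000000e+00,  0.00000000e+00,
         1.00000000e+00]])}
dummy_load [(0.87, [296, 168], 268), (0.84, [279, 136], 285), (0.35, [202, 218], 1607)]
filter_module [(0.61, [366, 245], 361)]
fist_mic [(0.63, [412, 177], 719)]
ring_core [(0.93, [299, 233], 370), (0.91, [222, 274], 429), (0.71, [343, 290], 385)]
small_ring [(0.53, [420, 224], 153)]
capacitor [(0.81, [357, 143], 364)]
nest_load [(0.69, [155, 209], 1697)]
nest_module [(0.92, [206, 185], 1617), (0.68, [297, 169], 283)]
nest_mic [(0.7, [198, 218], 1641), (0.65, [420, 227], 201), (0.44, [298, 168], 254)]
nest_ring [(0.91, [162, 173], 1574)]
```

Run:
```python
import cv2
im=cv2.imread("pics/top0.png")
cv2.imwrite("pics/top0c.png", cv2.resize(im[100:330,120:460],None,fx=2.35,fy=2.35,interpolation=cv2.INTER_CUBIC))
```

```text
(no output)
```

View pics/top0c.png

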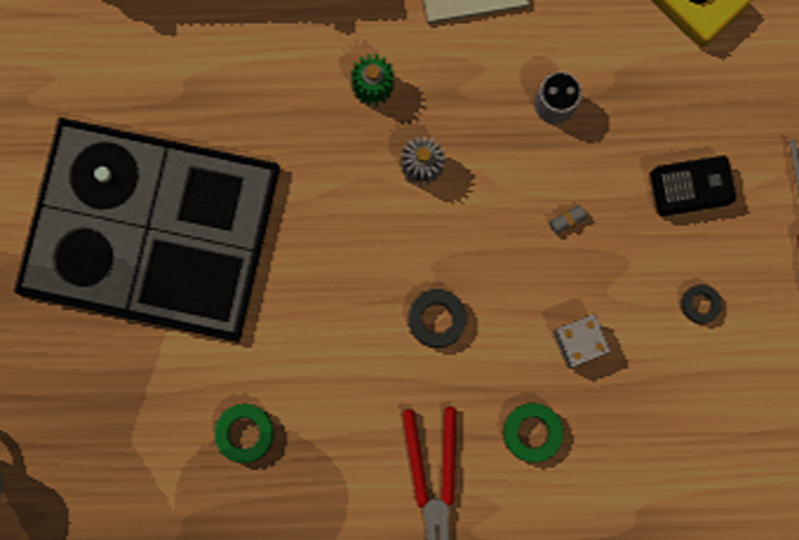

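View pics/scene0.png

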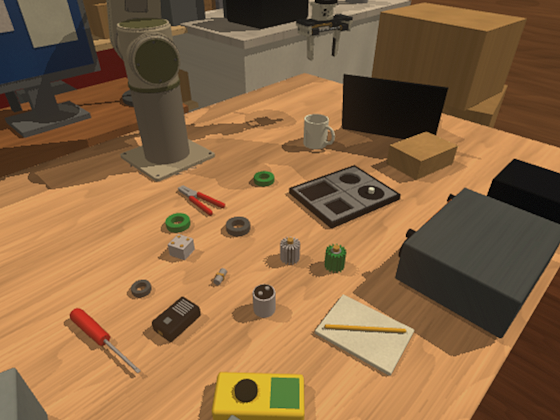

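The top view shows the tray at left: post nest (162,173), square (207,184), round (155,209) and long (200,218). The grey dummy load is at (300,167), the grey ring (306,235), the module (368,245), the mic (415,179), the capacitor (358,139) and the small ring (419,229). The green look-alikes are at (279,133), (224,284) and (347,284). The scene view agrees.

```bash
cat > h.py <<'E'
from plant import robot
import numpy as np, cv2
from scipy.spatial.transform import Rotation as Ro
def cam(name):
    m=robot.camera_model(name); 
    if name!="wrist": return m,m["R"].T,-m["R"].T@m["t"]
    s=robot.read_state(); R=Ro.from_rotvec(s["orientation"]).as_matrix(); M=m["mount"]
    return m,R@M[:3,:3],R@M[:3,3]+s["tool_pos"]
def p2w(c,px,z):           # pixels -> world points on plane z
    m,R,o=c; px=np.atleast_2d(np.asarray(px,float))
    d=np.c_[(px[:,0]-m["cx"])/m["fx"],(px[:,1]-m["cy"])/m["fy"],np.ones(len(px))]@R.T
    return o+d*((z-o[2])/d[:,2])[:,None]
def w2p(c,X):
    m,R,o=c; p=(np.atleast_2d(X)-o)@R
    return np.c_[p[:,0]/p[:,2]*m["fx"]+m["cx"],p[:,1]/p[:,2]*m["fy"]+m["cy"]]
def state():
    s=robot.read_state(); R=Ro.from_rotvec(s["orientation"]).as_matrix()
    print("t",round(s["t"],2),"tcp",s["tool_pos"].round(4),"yaw_y",round(np.degrees(np.arctan2(R[1,1],R[0,1])),1),"z",R[:,2].round(3),"open",round(s["opening"],4),"q6",s["q"][5].round(2),s["force"].round(1)); return s,R
def go(xyz,yaw=None):      # shift (tool axes, mm) and turn to reach xyz with tool y at world angle yaw (deg, mod 180)
    s,R=state(); d=R.T@(np.asarray(xyz)-s["tool_pos"]); r=np.zeros(3)
    if yaw is not None:
        c=np.degrees(np.arctan2(R[1,1],R[0,1])); a=(yaw-c+90)%180-90
        a=np.radians(a); y=np.array([np.cos(np.radians(c)+a),np.sin(np.radians(c)+a),0]); z=np.array([0,0,-1.])
        T=np.c_[np.cross(y,z),y,z]; r=np.degrees(Ro.from_matrix(R.T@T).as_rotvec())
    print("shift mm",(d*1000).round(1),"turn deg",r.round(1)); return d,r
E
python3 - <<'E'
from h import *
c=cam("top"); im=robot.read_camera("top")
def blob(n,z,i=0):
    o=robot.outline_of("top",n)
    for d in o[:i+1] if i==0 else o:
        m=d["pixels"].astype(np.uint8); (u,v),wh,a=cv2.minAreaRect(cv2.findNonZero(m))
        box=p2w(c,cv2.boxPoints(((u,v),wh,a)),z)
        e=box[1]-box[0]; f=box[2]-box[1]
        ctr=np.argwhere(m).mean(0)[::-1]
        print(n,round(d["conf"],2),p2w(c,ctr,z)[0][:2].round(3),"rect",p2w(c,(u,v),z)[0][:2].round(3),"e",np.linalg.norm(e).round(3),np.degrees(np.arctan2(e[1],e[0])).round(0),"f",np.linalg.norm(f).round(3),np.degrees(np.arctan2(f[1],f[0])).round(0), im[d["pixels"]].mean(0).astype(int))
for n,z,i in [("dummy_load",.025,1),("filter_module",.025,0),("fist_mic",.02,0),("ring_core",.014,1),("small_ring",.01,0),("capacitor",.03,0),("nest_load",.017,0),("nest_module",.017,0),("nest_mic",.017,0),("nest_ring",.017,0)]: blob(n,z,i)
k=np.array([(62,120),(278,164),(238,342),(17,291)])/2.35+[120,100]
w=p2w(c,k,.018); print("tray",w[:,:2].round(3),w.mean(0)); e=np.diff(w,axis=0); print(np.degrees(np.arctan2(e[:,1],e[:,0])),np.linalg.norm(e,axis=1))
k=np.array([(84,257),(210,198),(192,280),(103,174)])/2.35+[120,100]
print("recess load,module,mic,ring",p2w(c,k,.016)[:,:2].round(3))
k=np.array([(558,100),(703,304),(570,220)])/2.35+[120,100]
print("cap,small,barrel",p2w(c,k,.02)[:,:2].round(3))
state()
E
```

```text
dummy_load 0.78 [ 0.689 -0.023] rect [ 0.689 -0.023] e 0.046 -77.0 f 0.051 -168.0 [37 55 24]
dummy_load 0.65 [ 0.603 -0.074] rect [ 0.603 -0.075] e 0.042 -91.0 f 0.045 179.0 [73 63 51]
filter_module 0.8 [ 0.411 -0.231] rect [ 0.412 -0.232] e 0.048 -71.0 f 0.042 -162.0 [114 100  86]
fist_mic 0.72 [ 0.572 -0.354] rect [ 0.573 -0.353] e 0.088 -81.0 f 0.055 -174.0 [24 21 17]
ring_core 0.93 [ 0.441 -0.086] rect [ 0.44  -0.087] e 0.055 -46.0 f 0.053 -136.0 [40 40 36]
ring_core 0.86 [ 0.32  -0.179] rect [ 0.321 -0.18 ] e 0.061 -73.0 f 0.06 -164.0 [33 76 29]
ring_core 0.76 [0.325 0.115] rect [0.326 0.115] e 0.055 -91.0 f 0.052 180.0 [22 78 28]
small_ring 0.69 [ 0.45  -0.359] rect [ 0.449 -0.359] e 0.039 -91.0 f 0.039 177.0 [42 38 31]
capacitor 0.62 [ 0.666 -0.216] rect [ 0.667 -0.216] e 0.057 -28.0 f 0.043 -119.0 [41 37 33]
nest_load 0.65 [0.509 0.277] rect [0.509 0.278] e 0.089 -10.0 f 0.116 -102.0 [49 46 41]
nest_module 0.82 [0.567 0.147] rect [0.569 0.148] e 0.088 -11.0 f 0.114 -103.0 [49 46 41]
nest_mic 0.88 [0.482 0.167] rect [0.483 0.167] e 0.088 -12.0 f 0.113 -104.0 [29 27 24]
nest_ring 0.87 [0.594 0.257] rect [0.594 0.257] e 0.088 -11.0 f 0.114 -103.0 [49 46 41]
tray [[0.654 0.302]
 [0.603 0.075]
 [0.417 0.117]
 [0.474 0.345]] [0.53699726 0.20965351 0.018     ]
[-102.81933563  167.19687299   76.01641237] [0.23250019 0.18996317 0.23458964]
recess load,module,mic,ring [[0.508 0.277]
 [0.568 0.146]
 [0.482 0.165]
 [0.596 0.258]]
cap,small,barrel [[ 0.665 -0.219]
 [ 0.447 -0.359]
 [ 0.537 -0.227]]
t 1.15 tcp [0.1419 0.583  0.2186] yaw_y 76.3 z [ 0. -0. -1.] open 0.0927 q6 -0.09 [ 0.  -0.7 -0.4]
```

Run:
```python
from h import *
go([.50,.212,.25],78)
```

```text
t 1.15 tcp [0.1419 0.583  0.2186] yaw_y 76.3 z [ 0. -0. -1.] open 0.0927 q6 -0.09 [ 0.  -0.7 -0.4]
shift mm [-435.7 -275.8  -31.4] turn deg [-0.   0.  -1.7]
```

carry_out:
  rows:
    - [-0.436,-0.276,-0.031,0,0,-1.7]
    - [-0.436,-0.276,-0.031,0,0,-1.7]
    - [-0.436,-0.276,-0.031,0,0,-1.7]
    - [-0.436,-0.276,-0.031,0,0,-1.7]
    - [-0.436,-0.276,-0.031,0,0,-1.7]
    - [-0.436,-0.276,-0.031,0,0,-1.7]
    - [-0.436,-0.276,-0.031,0,0,-1.7]
    - [-0.436,-0.276,-0.031,0,0,-1.7]
    - [-0.436,-0.276,-0.031,0,0,-1.7]
    - [-0.436,-0.276,-0.031,0,0,-1.7]
    - [-0.436,-0.276,-0.031,0,0,-1.7]

```text
t: 2.52
tool_pos: [0.4993, 0.2129, 0.2495]
orientation: [-0.326, -3.124, -0.001]
force: [0.8, 0.7, -0.1]
opening: 0.0932
gripper_force: 0.0
```

Run:
```python
from h import *
state(); c=cam("wrist"); im=robot.read_camera("wrist")
pts=[]
for n in ["nest_load","nest_module","nest_mic","nest_ring"]:
    for d in robot.outline_of("wrist",n)[:2]:
        m=d["pixels"].astype(np.uint8); r=cv2.minAreaRect(cv2.findNonZero(m)); b=p2w(c,cv2.boxPoints(r),.017); e=np.diff(b,axis=0)
        print(n,round(d["conf"],2),p2w(c,np.argwhere(m).mean(0)[::-1],.017)[0][:2].round(4),b.mean(0)[:2].round(4),np.linalg.norm(e,axis=1).round(3),np.degrees(np.arctan2(e[:,1],e[:,0])).round(1))
o=np.array([.538,.212]); a=np.radians(-12); X=np.array([np.cos(a),np.sin(a)]); Y=np.array([-X[1],X[0]])
im=im[:,:,::-1].copy()
for sx,sy in [(-1,1),(1,-1),(-1,-1),(1,1)]:
    p=o+sx*.044*X+sy*.057*Y; print(p.round(4)); u=w2p(c,[*p,.016])[0]; cv2.drawMarker(im,(int(u[0]),int(u[1])),(0,0,255),0,14,1)
cv2.imwrite("pics/w1.png",im)
go([.603,-.074,.15],78)
```

```text
t 2.52 tcp [0.4993 0.2129 0.2495] yaw_y 78.1 z [-0.001  0.    -1.   ] open 0.0932 q6 -1.05 [ 0.8  0.7 -0.1]
nest_load 0.65 [0.5074 0.2765] [0.5092 0.2771] [0.088 0.112 0.089] [167.7  77.4  -7.8]
nest_module 0.96 [0.5666 0.1454] [0.568 0.144] [0.089 0.11  0.089] [162.7  76.6 -13.1]
nest_module 0.18 [ 0.5944 -0.0543] [ 0.592  -0.0552] [0.025 0.041 0.026] [113.9  15.5 -65.3]
nest_mic 0.97 [0.4812 0.1656] [0.4827 0.165 ] [0.109 0.087 0.115] [  78.1  -11.7 -102. ]
nest_ring 0.62 [0.5924 0.2557] [0.5942 0.2572] [0.089 0.109 0.089] [166.7  76.2  -9.1]
[0.5068 0.2769]
[0.5692 0.1471]
[0.4831 0.1654]
[0.5929 0.2586]
t 2.77 tcp [0.4996 0.2127 0.2497] yaw_y 78.1 z [ 0.  0. -1.] open 0.0931 q6 -1.06 [-0.3 -0.3 -0.3]
shift mm [-160.2 -259.3   99.7] turn deg [ 0.  -0.   0.1]
```

View pics/w1.png

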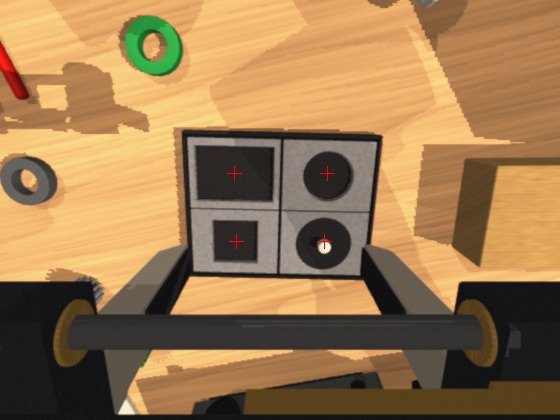

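The wrist view shows all four nests; my tray model's marks land on the recess centres (327,174), (234,173), (236,241) and (324,244). On to the dummy load.

carry_out:
  rows:
    - [-0.16,-0.259,0.09,0,0,0]
    - [-0.16,-0.259,0.09,0,0,0]
    - [-0.16,-0.259,0.09,0,0,0]
    - [-0.16,-0.259,0.09,0,0,0]
    - [-0.16,-0.259,0.09,0,0,0]
    - [-0.16,-0.259,0.09,0,0,0]
    - [-0.16,-0.259,0.09,0,0,0]

```text
t: 3.65
tool_pos: [0.6028, -0.0745, 0.1594]
orientation: [-0.329, -3.124, -0.001]
force: [0.9, 1.1, -0.1]
opening: 0.0934
gripper_force: 0.0
```

```bash
cat > look.py <<'E'
from h import *
import sys
n,z,x,y=sys.argv[1],*map(float,sys.argv[2:5]); state(); c=cam("wrist"); im=robot.read_camera("wrist")
v=im[:,:,::-1].copy()
for d in robot.outline_of("wrist",n)[:3]:
    m=d["pixels"].astype(np.uint8); r=cv2.minAreaRect(cv2.findNonZero(m)); b=p2w(c,cv2.boxPoints(r),z); e=np.diff(b,axis=0)
    print(n,round(d["conf"],2),"px",[int(k) for k in d["pixel"]],"cen",p2w(c,np.argwhere(m).mean(0)[::-1],z)[0][:2].round(4),"rect",b.mean(0)[:2].round(4),np.linalg.norm(e,axis=1).round(3),np.degrees(np.arctan2(e[:,1],e[:,0])).round(1),im[d["pixels"]].mean(0).astype(int))
    cv2.drawContours(v,cv2.findContours(m,0,2)[0],-1,(0,0,255),1)
cv2.imwrite(f"pics/{sys.argv[5]}.png",v)
E
python3 look.py dummy_load .03 0 0 load1
```

```text
t 3.65 tcp [ 0.6028 -0.0745  0.1594] yaw_y 78.0 z [-0.001  0.001 -1.   ] open 0.0934 q6 -1.57 [ 0.9  1.1 -0.1]
dummy_load 0.94 px [272, 199] cen [ 0.602  -0.0765] rect [ 0.603  -0.0769] [0.043 0.053 0.045] [  78.   -11.  -102.1] [133 116 100]
dummy_load 0.86 px [340, 272] cen [ 0.6882 -0.0278] rect [ 0.6883 -0.0275] [0.041 0.064 0.043] [ 97.9   8.6 -81. ] [51 92 41]
dummy_load 0.6 px [508, 32] cen [0.5031 0.1382] rect [0.5033 0.1366] [0.084 0.044 0.087] [  78.     1.4 -102. ] [53 49 46]
```

View pics/load1.png

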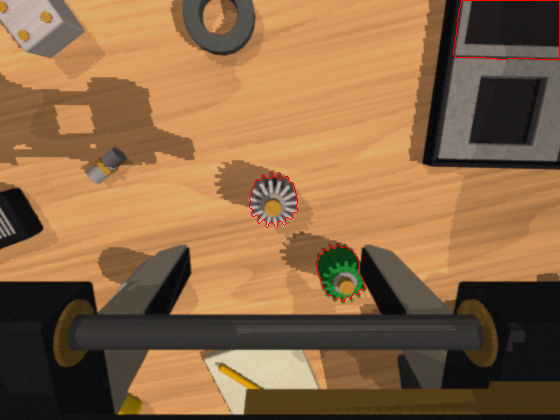

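The silver dummy load is at (272,199), the green one at (340,272); fingers are clear of it. Descend.

carry_out:
  rows:
    - [0,-0.002,0.06,0,0,0]
    - [0,-0.002,0.11,0,0,0]
    - [0,-0.002,0.135,0,0,0]
    - [0,-0.002,0.145,0,0,0]
    - [0,-0.002,0.145,0,0,0]
  jaw: 0

```text
t: 4.38
tool_pos: [0.6029, -0.0759, 0.0152]
orientation: [0.326, 3.124, 0.0]
force: [-0.3, -0.5, -0.4]
opening: 0.093
gripper_force: 0.0
```

carry_out:
  rows:
    - [0,0,0,0,0,0]
    - [0,0,0,0,0,0]
    - [0,0,0,0,0,0]
    - [0,0,0,0,0,0]
    - [0,0,0,0,0,0]
    - [0,0,0,0,0,0]
    - [0,0,0,0,0,0]
    - [0,0,0,0,0,0]
  jaw: 255
  force: 20

```text
t: 5.38
tool_pos: [0.6025, -0.0769, 0.0146]
orientation: [-0.328, -3.124, 0.0]
force: [-0.5, -0.4, 1.2]
opening: 0.0434
gripper_force: 20.0
```

carry_out:
  rows:
    - [0,0,-0.02,0,0,0]
    - [0,0,-0.05,0,0,0]
    - [0,0,-0.1,0,0,0]
    - [0,0,-0.1,0,0,0]

```text
t: 5.88
tool_pos: [0.6066, -0.0776, 0.1217]
orientation: [0.327, 3.114, -0.002]
force: [0.6, 0.1, -1.2]
opening: 0.0437
gripper_force: 20.0
```

Run:
```python
from h import *
go([.507,.277,.09],78)
```

```text
t 5.88 tcp [ 0.6066 -0.0776  0.1217] yaw_y 78.0 z [ 0.01  -0.002 -1.   ] open 0.0437 q6 -1.57 [ 0.6  0.1 -1.2]
shift mm [171.3 326.3  29.9] turn deg [0.  0.6 0. ]
```

carry_out:
  rows:
    - [0.02,0.039,0,0,0,0]
    - [0.045,0.09,0,0,0,0]
    - [0.072,0.141,0,0,0,0]
    - [0.1,0.195,0,0,0,0]
    - [0.125,0.245,0,0,0,0]
    - [0.148,0.29,0.01,0,0,0]
    - [0.161,0.315,0.025,0,0,0]
    - [0.167,0.326,0.04,0,0,0]
    - [0.167,0.326,0.055,0,0,0]
    - [0.167,0.326,0.06,0,0,0]
    - [0.167,0.326,0.06,0,0,0]

```text
t: 7.25
tool_pos: [0.507, 0.2754, 0.0541]
orientation: [-0.33, -3.123, 0.001]
force: [-0.4, -0.1, -1.5]
opening: 0.0436
gripper_force: 20.0
```

Run:
```python
from h import *
go([.507,.277,.0255],78)
```

```text
t 7.25 tcp [0.507  0.2754 0.0541] yaw_y 77.9 z [-0.001 -0.001 -1.   ] open 0.0436 q6 -0.95 [-0.4 -0.1 -1.5]
shift mm [ 0.3  1.5 28.6] turn deg [-0.  -0.  -0.1]
```

carry_out:
  rows:
    - [0,0.001,0.01,0,0,0]
    - [0,0.001,0.018,0,0,0]
    - [0,0.001,0.024,0,0,0]
    - [0,0.001,0.027,0,0,0]
    - [0,0.001,0.029,0,0,0]
    - [0,0.001,0.03,0,0,0]
    - [0,0.001,0.03,0,0,0]

```text
t: 8.12
tool_pos: [0.5072, 0.2778, 0.0248]
orientation: [0.328, 3.124, 0.0]
force: [0.0, 0.3, -2.0]
opening: 0.0435
gripper_force: 20.0
```

carry_out:
  rows:
    - [0,0,0,0,0,0]
    - [0,0,0,0,0,0]
    - [0,0,0,0,0,0]
    - [0,0,0,0,0,0]
    - [0,0,0,0,0,0]
  jaw: 50

```text
t: 8.75
tool_pos: [0.5071, 0.2777, 0.0246]
orientation: [-0.328, -3.124, 0.0]
force: [-0.4, 0.1, -0.0]
opening: 0.0744
gripper_force: 0.0
```

carry_out:
  rows:
    - [0,0,-0.02,0,0,0]
    - [0,0,-0.06,0,0,0]
    - [0,0,-0.12,0,0,0]
    - [0,0,-0.12,0,0,0]

```text
t: 9.25
tool_pos: [0.5112, 0.2796, 0.1531]
orientation: [0.327, 3.114, 0.01]
force: [0.2, 0.4, 1.0]
opening: 0.0747
gripper_force: 0.0
```

```bash
python3 look.py dummy_load .035 0 0 load2
python3 - <<'E'
from h import *
go([.441,-.0865,.14],78)
E
```

```text
t 9.25 tcp [0.5112 0.2796 0.1531] yaw_y 78.0 z [ 0.012  0.005 -1.   ] open 0.0747 q6 -0.95 [0.2 0.4 1. ]
dummy_load 0.82 px [272, 199] cen [0.5083 0.2775] rect [0.509  0.2776] [0.052 0.044 0.053] [161.1  72.2 -16.4] [162 145 127]
t 9.35 tcp [0.5081 0.2781 0.1469] yaw_y 78.0 z [ 0.003  0.001 -1.   ] open 0.0747 q6 -0.95 [-0.8 -0.1 -0.8]
shift mm [ -10.1 -370.6    6.2] turn deg [0.1 0.2 0. ]
```

View pics/load2.png

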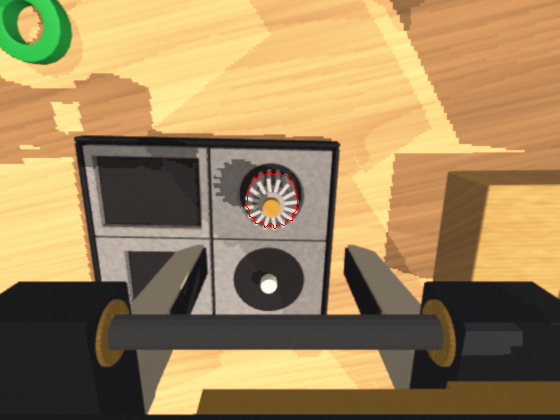

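The dummy load stands in the round recess at (272,199), upright. Next is the grey ring.

carry_out:
  rows:
    - [-0.01,-0.37,0,0,0,0]
    - [-0.01,-0.37,0,0,0,0]
    - [-0.01,-0.37,0,0,0,0]
    - [-0.01,-0.37,0,0,0,0]
    - [-0.01,-0.37,0,0,0,0]
    - [-0.01,-0.37,0,0,0,0]
    - [-0.01,-0.37,0,0,0,0]
    - [-0.01,-0.37,0,0,0,0]
    - [-0.01,-0.37,0,0,0,0]
  jaw: 0

```text
t: 10.48
tool_pos: [0.44, -0.0849, 0.1441]
orientation: [-0.325, -3.124, -0.001]
force: [0.6, -0.1, -0.3]
opening: 0.0931
gripper_force: 0.0
```

```bash
python3 look.py ring_core .014 0 0 ring1
```

```text
t 10.47 tcp [ 0.44   -0.0849  0.1441] yaw_y 78.1 z [-0.001  0.001 -1.   ] open 0.0931 q6 -1.67 [ 0.6 -0.1 -0.3]
ring_core 0.91 px [274, 215] cen [ 0.4386 -0.0882] rect [ 0.4391 -0.0886] [0.059 0.059 0.062] [104.6  15.2 -73.9] [76 72 66]
ring_core 0.62 px [120, 90] cen [ 0.3201 -0.1817] rect [ 0.3213 -0.1818] [0.059 0.063 0.061] [133.7  52.3 -43.3] [ 33 101  41]
ring_core 0.56 px [474, 31] cen [0.334  0.1075] rect [0.3359 0.1091] [0.07  0.043 0.073] [ 7.810e+01  1.000e-01 -1.019e+02] [ 34 103  41]
```

carry_out:
  rows:
    - [0,-0.004,0.06,0,0,0]
    - [0,-0.004,0.11,0,0,0]
    - [0,-0.004,0.13,0,0,0]
    - [0,-0.004,0.138,0,0,0]
    - [0,-0.004,0.138,0,0,0]

```text
t: 11.2
tool_pos: [0.4395, -0.0897, 0.0068]
orientation: [-0.326, -3.124, -0.0]
force: [-0.4, -1.1, -0.2]
opening: 0.0932
gripper_force: 0.0
```

carry_out:
  rows:
    - [0,0,0,0,0,0]
    - [0,0,0,0,0,0]
    - [0,0,0,0,0,0]
    - [0,0,0,0,0,0]
    - [0,0,0,0,0,0]
    - [0,0,0,0,0,0]
    - [0,0,0,0,0,0]
  jaw: 255
  force: 20

```text
t: 12.08
tool_pos: [0.4396, -0.0902, 0.0071]
orientation: [0.328, 3.124, 0.0]
force: [-0.4, 1.2, 5.7]
opening: 0.0586
gripper_force: 20.2
```

carry_out:
  rows:
    - [0,0,-0.02,0,0,0]
    - [0,0,-0.05,0,0,0]
    - [0,0,-0.1,0,0,0]
    - [0,0,-0.1,0,0,0]
    - [0,0,-0.1,0,0,0]

```text
t: 12.7
tool_pos: [0.4387, -0.0902, 0.1058]
orientation: [-0.328, -3.124, 0.0]
force: [-1.9, -0.6, -2.5]
opening: 0.0581
gripper_force: 20.2
```

```bash
python3 look.py ring_core .114 0 0 ring2;python3 - <<'E'
from h import *
go([.593,.258,.106],78)
E
```

```text
t 12.7 tcp [ 0.4387 -0.0902  0.1058] yaw_y 78.0 z [-0.001  0.    -1.   ] open 0.0581 q6 -1.68 [-1.9 -0.6 -2.5]
ring_core 0.84 px [271, 282] cen [ 0.4354 -0.09  ] rect [ 0.4359 -0.0902] [0.057 0.062 0.062] [  78.    -9.3 -102. ] [58 56 51]
ring_core 0.78 px [103, 84] cen [ 0.3367 -0.1404] rect [ 0.3373 -0.1402] [0.039 0.036 0.041] [  78.   -17.3 -102. ] [ 36 120  48]
ring_core 0.59 px [511, 23] cen [0.3487 0.0339] rect [0.3493 0.0345] [0.035 0.019 0.037] [  78.     1.4 -102. ] [ 34 113  45]
t 12.8 tcp [ 0.4379 -0.0899  0.1048] yaw_y 78.0 z [-0.003  0.001 -1.   ] open 0.0582 q6 -1.68 [-0.2  0.6 -1.3]
shift mm [-79.5 372.5  -1.4] turn deg [ 0.  -0.2  0. ]
```

View pics/ring2.png

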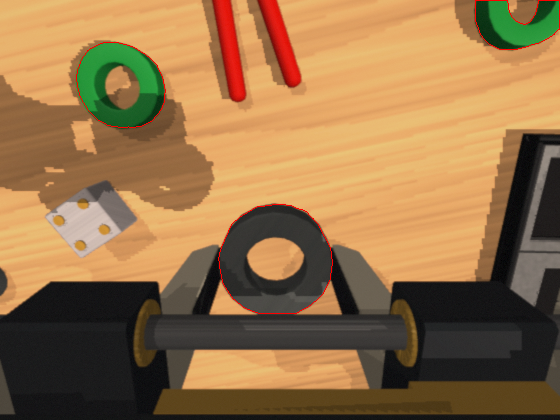

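The grey ring is gripped at (271,262), level between the pads. Carry it to above the post.

carry_out:
  rows:
    - [-0.01,0.04,0,0,0,0]
    - [-0.02,0.095,0,0,0,0]
    - [-0.032,0.15,0,0,0,0]
    - [-0.044,0.205,0,0,0,0]
    - [-0.056,0.26,0,0,0,0]
    - [-0.067,0.312,0,0,0,0]
    - [-0.075,0.35,0,0,0,0]
    - [-0.08,0.366,0,0,0,0]
    - [-0.08,0.372,0.015,0,0,0]
    - [-0.08,0.372,0.035,0,0,0]
    - [-0.08,0.372,0.05,0,0,0]
    - [-0.08,0.372,0.05,0,0,0]

```text
t: 14.3
tool_pos: [0.5927, 0.2556, 0.0537]
orientation: [-0.329, -3.12, 0.003]
force: [-0.4, 0.2, -2.4]
opening: 0.0584
gripper_force: 20.2
```

```bash
python3 look.py ring_core .065 0 0 ring3;python3 - <<'E'
from h import *
go([.593,.258,.0235],78)
E
```

```text
t 14.3 tcp [0.5927 0.2556 0.0537] yaw_y 78.0 z [-0.005 -0.002 -1.   ] open 0.0584 q6 -1.03 [-0.4  0.2 -2.4]
ring_core 0.79 px [277, 280] cen [0.5879 0.2563] rect [0.5882 0.2563] [0.055 0.061 0.061] [  78.    -9.4 -102. ] [72 71 68]
t 14.4 tcp [0.5946 0.2565 0.0565] yaw_y 78.0 z [-0. -0. -1.] open 0.058 q6 -1.03 [ 0.5  0.5 -0.5]
shift mm [ 1.9  1.1 33. ] turn deg [-0. -0. -0.]
```

View pics/ring3.png

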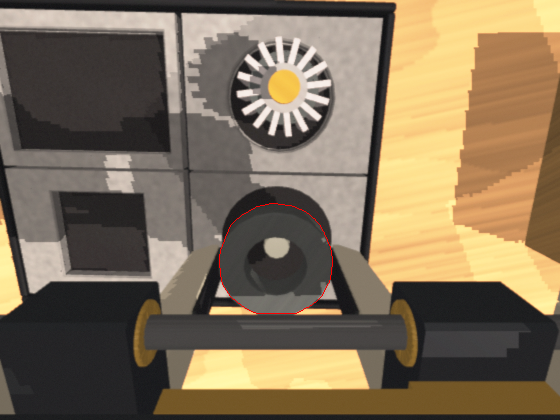

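Through the ring's hole the post top shows at (276,246). The ring is aligned; lower it.

carry_out:
  rows:
    - [0,0.001,0.01,0,0,0]
    - [0,0.001,0.02,0,0,0]
    - [0,0.001,0.027,0,0,0]
    - [0,0.001,0.03,0,0,0]
    - [0,0.001,0.032,0,0,0]
    - [0,0.001,0.033,0,0,0]
    - [0,0.001,0.033,0,0,0]

```text
t: 15.28
tool_pos: [0.5951, 0.2581, 0.0241]
orientation: [0.328, 3.124, 0.0]
force: [-1.8, -1.5, 2.9]
opening: 0.0581
gripper_force: 20.2
```

Touched down. Release, lift and head for the module.

carry_out:
  rows:
    - [0,0,0,0,0,0]
    - [0,0,0,0,0,0]
    - [0,0,0,0,0,0]
    - [0,0,0,0,0,0]
    - [0,0,0,0,0,0]
  jaw: 25

```text
t: 15.9
tool_pos: [0.5949, 0.2581, 0.0236]
orientation: [-0.328, -3.124, -0.0]
force: [-0.1, 0.6, -0.2]
opening: 0.0838
gripper_force: 0.0
```

carry_out:
  rows:
    - [0,0,-0.02,0,0,0]
    - [0,0,-0.06,0,0,0]
    - [0,0,-0.12,0,0,0]
    - [0,0,-0.12,0,0,0]

```text
t: 16.4
tool_pos: [0.5993, 0.2596, 0.1529]
orientation: [0.327, 3.112, 0.009]
force: [1.4, 0.4, -0.7]
opening: 0.0838
gripper_force: 0.0
```

```bash
python3 look.py ring_core .03 0 0 ring4;python3 - <<'E'
from h import *
go([.4115,-.231,.145],19)
E
```

```text
t 16.4 tcp [0.5993 0.2596 0.1529] yaw_y 78.0 z [ 0.013  0.004 -1.   ] open 0.0838 q6 -1.03 [ 1.4  0.4 -0.7]
ring_core 0.94 px [273, 207] cen [0.5933 0.2583] rect [0.5938 0.2588] [0.058 0.062 0.062] [  77.9  -10.5 -102.2] [94 92 87]
t 16.5 tcp [0.5961 0.2585 0.1464] yaw_y 78.0 z [ 0.004  0.001 -1.   ] open 0.0841 q6 -1.03 [-0.8 -0.5 -0.9]
shift mm [ 7.900e+01 -5.171e+02  1.000e-01] turn deg [ 0.2  0.1 59. ]
```

View pics/ring4.png

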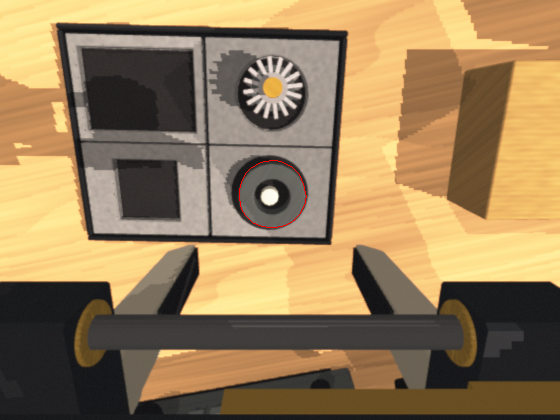

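The ring is round the post at (270,195), flat. On to the module.

carry_out:
  rows:
    - [0.078,-0.517,0,0,0,59]
    - [0.078,-0.517,0,0,0,59]
    - [0.078,-0.517,0,0,0,59]
    - [0.078,-0.517,0,0,0,59]
    - [0.078,-0.517,0,0,0,59]
    - [0.078,-0.517,0,0,0,59]
    - [0.078,-0.517,0,0,0,59]
    - [0.078,-0.517,0,0,0,59]
    - [0.078,-0.517,0,0,0,59]
    - [0.078,-0.517,0,0,0,59]
    - [0.078,-0.517,0,0,0,59]
    - [0.078,-0.517,0,0,0,59]
  jaw: 0

```text
t: 18.0
tool_pos: [0.4116, -0.2303, 0.1433]
orientation: [-1.821, -2.559, -0.0]
force: [1.2, -0.8, -0.2]
opening: 0.0929
gripper_force: 0.0
```

```bash
python3 look.py filter_module .034 0 0 mod1
```

```text
t 18.0 tcp [ 0.4116 -0.2303  0.1433] yaw_y 19.1 z [-0.     0.001 -1.   ] open 0.0929 q6 -0.95 [ 1.2 -0.8 -0.2]
filter_module 0.96 px [276, 205] cen [ 0.411  -0.2309] rect [ 0.4109 -0.2315] [0.047 0.041 0.047] [107.9  19.1 -69.8] [158 139 124]
```

View pics/mod1.png

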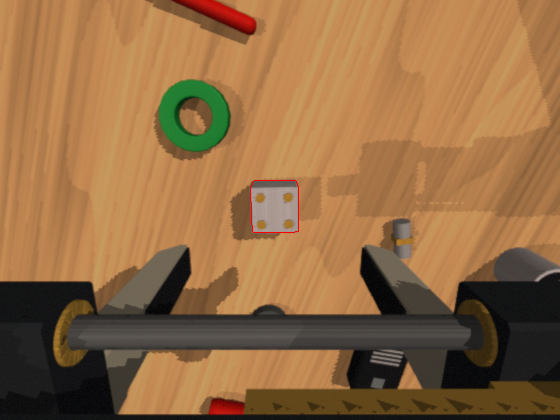

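The module sits squarely between the fingers at (275,210).

carry_out:
  rows:
    - [-0.003,-0.001,0.06,0,0,0]
    - [-0.003,-0.001,0.105,0,0,0]
    - [-0.003,-0.001,0.125,0,0,0]
    - [-0.003,-0.001,0.131,0,0,0]
    - [-0.003,-0.001,0.131,0,0,0]

```text
t: 18.73
tool_pos: [0.4118, -0.2345, 0.0131]
orientation: [1.823, 2.558, 0.0]
force: [-0.8, 0.2, 0.2]
opening: 0.0933
gripper_force: 0.0
```

carry_out:
  rows:
    - [0,0,0,0,0,0]
    - [0,0,0,0,0,0]
    - [0,0,0,0,0,0]
    - [0,0,0,0,0,0]
    - [0,0,0,0,0,0]
    - [0,0,0,0,0,0]
    - [0,0,0,0,0,0]
    - [0,0,0,0,0,0]
  jaw: 255
  force: 20

```text
t: 19.73
tool_pos: [0.4113, -0.2347, 0.0126]
orientation: [-1.824, -2.558, 0.0]
force: [0.3, 0.8, 0.8]
opening: 0.0418
gripper_force: 19.9
```

carry_out:
  rows:
    - [0,0,-0.02,0,0,0]
    - [0,0,-0.05,0,0,0]
    - [0,0,-0.1,0,0,0]
    - [0,0,-0.1,0,0,0]
    - [0,0,-0.1,0,0,0]

```text
t: 20.35
tool_pos: [0.411, -0.2345, 0.112]
orientation: [-1.824, -2.558, 0.0]
force: [0.7, 1.3, -1.7]
opening: 0.0417
gripper_force: 19.9
```

```bash
python3 look.py filter_module .134 0 0 mod2
python3 - <<'E'
from h import *
go([.568,.146,.1125],-12)
E
```

```text
t 20.35 tcp [ 0.411  -0.2345  0.112 ] yaw_y 19.0 z [-0.  0. -1.] open 0.0417 q6 -0.96 [ 0.7  1.3 -1.7]
filter_module 0.82 px [277, 261] cen [ 0.4089 -0.2282] rect [ 0.4087 -0.2291] [0.04  0.05  0.043] [  19.   -68.9 -161. ] [130 115 104]
t 20.45 tcp [ 0.4102 -0.2339  0.1108] yaw_y 19.0 z [-0.003  0.002 -1.   ] open 0.0424 q6 -0.96 [ 0.3 -0.3 -2.1]
shift mm [307.8 272.9  -1.4] turn deg [-0.1 -0.1 31. ]
```

carry_out:
  rows:
    - [0.03,0.027,0,0,0,3]
    - [0.07,0.062,0,0,0,8]
    - [0.11,0.098,0,0,0,13]
    - [0.15,0.133,0,0,0,18]
    - [0.19,0.168,0,0,0,23]
    - [0.228,0.202,0,0,0,27]
    - [0.262,0.232,0,0,0,30]
    - [0.288,0.255,0.01,0,0,31]
    - [0.302,0.267,0.025,0,0,31]
    - [0.307,0.271,0.04,0,0,31]
    - [0.307,0.271,0.055,0,0,31]
    - [0.307,0.271,0.06,0,0,31]

```text
t: 21.95
tool_pos: [0.566, 0.1428, 0.0505]
orientation: [-2.441, -1.976, 0.005]
force: [-0.7, 0.3, -2.3]
opening: 0.0418
gripper_force: 19.9
```

carry_out:
  rows:
    - [0,0,0,0,0,0]
    - [0,0,0,0,0,0]

```text
t: 22.2
tool_pos: [0.5681, 0.1435, 0.0535]
orientation: [2.441, 1.976, 0.002]
force: [0.4, 0.0, -1.4]
opening: 0.0418
gripper_force: 19.9
```

```bash
python3 - <<'E'
from h import *
go([.5675,.1436,.0222],-12)
E
python3 look.py filter_module .074 0 0 mod3
```

```text
t 22.2 tcp [0.5681 0.1435 0.0535] yaw_y -12.0 z [ 0.001  0.    -1.   ] open 0.0418 q6 0.37 [ 0.4  0.  -1.4]
shift mm [-0.  -0.7 31.3] turn deg [ 0.1 -0.  -0. ]
t 22.2 tcp [0.5681 0.1435 0.0535] yaw_y -12.0 z [ 0.001  0.    -1.   ] open 0.0418 q6 0.37 [ 0.4  0.  -1.4]
filter_module 0.81 px [276, 264] cen [0.5695 0.1493] rect [0.569  0.1486] [0.041 0.051 0.045] [-12.1 -99.9 167.9] [218 200 181]
filter_module 0.3 px [136, 210] cen [0.5141 0.1901] rect [0.5117 0.1875] [0.065 0.066 0.073] [ -12.1 -105.2  167.9] [83 76 72]
```

View pics/mod3.png

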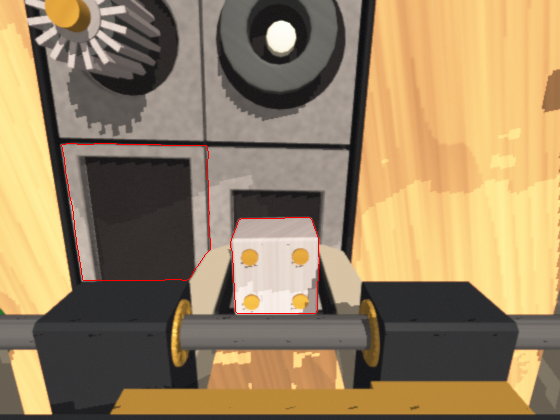

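The module is held square and centred over its recess, whose far edge spans columns 232–323. Lower it.

carry_out:
  rows:
    - [0,0,0.01,0,0,0]
    - [0,0,0.019,0,0,0]
    - [0,0,0.025,0,0,0]
    - [0,0,0.028,0,0,0]
    - [0,0,0.03,0,0,0]
    - [0,0,0.031,0,0,0]
    - [0,0,0.031,0,0,0]

```text
t: 23.18
tool_pos: [0.5674, 0.1439, 0.0227]
orientation: [-2.441, -1.978, 0.001]
force: [-6.2, -1.2, 7.5]
opening: 0.0417
gripper_force: 19.9
```

carry_out:
  rows:
    - [0,0,0,0,0,0]
    - [0,0,0,0,0,0]
    - [0,0,0,0,0,0]
    - [0,0,0,0,0,0]
    - [0,0,0,0,0,0]
  jaw: 70

```text
t: 23.8
tool_pos: [0.5675, 0.1439, 0.0216]
orientation: [-2.441, -1.977, 0.0]
force: [-1.3, 0.3, -0.6]
opening: 0.0672
gripper_force: 0.0
```

carry_out:
  rows:
    - [0,0,-0.02,0,0,0]
    - [0,0,-0.06,0,0,0]
    - [0,0,-0.12,0,0,0]
    - [0,0,-0.12,0,0,0]

```text
t: 24.3
tool_pos: [0.572, 0.1447, 0.1501]
orientation: [2.436, 1.974, 0.017]
force: [-0.2, 0.3, 0.2]
opening: 0.0675
gripper_force: 0.0
```

```bash
python3 look.py filter_module .044 0 0 mod4
python3 - <<'E'
from h import *
go([.5725,-.354,.15],9)
E
```

```text
t 24.3 tcp [0.572  0.1447 0.1501] yaw_y -12.0 z [ 0.013  0.002 -1.   ] open 0.0675 q6 0.37 [-0.2  0.3  0.2]
filter_module 0.92 px [270, 203] cen [0.5688 0.1472] rect [0.5683 0.1473] [0.041 0.047 0.043] [ -12.1 -101.2  167.7] [219 199 180]
t 24.4 tcp [0.5686 0.1441 0.1439] yaw_y -12.0 z [ 0.004  0.001 -1.   ] open 0.0673 q6 0.37 [ 0.2  0.6 -0.1]
shift mm [-486.4  107.3   -6.4] turn deg [  0.2  -0.  -21. ]
```

View pics/mod4.png

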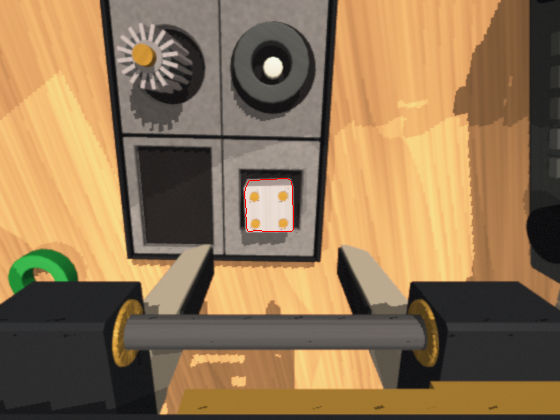

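The module is home in the square recess at (270,205). Now the microphone.

carry_out:
  rows:
    - [-0.486,0.107,-0.006,0,0,-21]
    - [-0.486,0.107,-0.006,0,0,-21]
    - [-0.486,0.107,-0.006,0,0,-21]
    - [-0.486,0.107,-0.006,0,0,-21]
    - [-0.486,0.107,-0.006,0,0,-21]
    - [-0.486,0.107,-0.006,0,0,-21]
    - [-0.486,0.107,-0.006,0,0,-21]
    - [-0.486,0.107,-0.006,0,0,-21]
    - [-0.486,0.107,-0.006,0,0,-21]
    - [-0.486,0.107,-0.006,0,0,-21]
    - [-0.486,0.107,-0.006,0,0,-21]
    - [-0.486,0.107,-0.006,0,0,-21]
  jaw: 0

```text
t: 25.9
tool_pos: [0.5716, -0.3521, 0.1477]
orientation: [-2.037, -2.391, -0.0]
force: [-0.3, 0.0, -0.4]
opening: 0.0925
gripper_force: 0.0
```

```bash
python3 look.py fist_mic .024 0 0 mic1
```

```text
t 25.9 tcp [ 0.5716 -0.3521  0.1477] yaw_y 9.1 z [-0.  0. -1.] open 0.0925 q6 -0.79 [-0.3  0.  -0.4]
fist_mic 0.73 px [272, 201] cen [ 0.5721 -0.3544] rect [ 0.5732 -0.3565] [0.049 0.082 0.053] [   9.1  -79.5 -170.9] [48 44 41]
```

View pics/mic1.png

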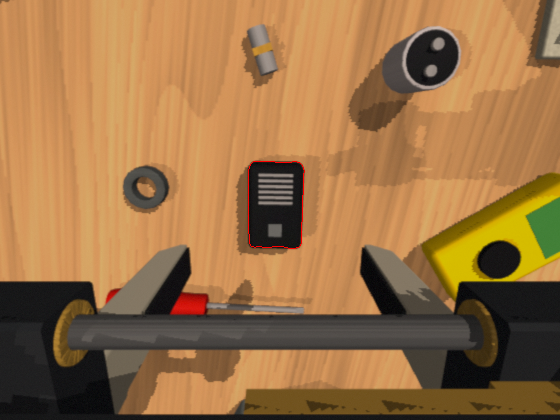

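The mic lies square between the fingers at (275,204); the small ring and capacitor are well clear.

carry_out:
  rows:
    - [-0.004,0,0.06,0,0,0]
    - [-0.004,0,0.11,0,0,0]
    - [-0.004,0,0.13,0,0,0]
    - [-0.004,0,0.136,0,0,0]
    - [-0.004,0,0.136,0,0,0]

```text
t: 26.62
tool_pos: [0.5731, -0.3583, 0.0136]
orientation: [2.038, 2.388, 0.0]
force: [0.6, 0.2, 0.4]
opening: 0.0924
gripper_force: 0.0
```

carry_out:
  rows:
    - [0,0,0,0,0,0]
    - [0,0,0,0,0,0]
    - [0,0,0,0,0,0]
    - [0,0,0,0,0,0]
    - [0,0,0,0,0,0]
    - [0,0,0,0,0,0]
    - [0,0,0,0,0,0]
    - [0,0,0,0,0,0]
  jaw: 255
  force: 25

```text
t: 27.62
tool_pos: [0.5719, -0.3577, 0.0117]
orientation: [-2.04, -2.389, 0.0]
force: [-0.7, 0.3, 1.0]
opening: 0.0498
gripper_force: 25.0
```

carry_out:
  rows:
    - [0,0,-0.02,0,0,0]
    - [0,0,-0.05,0,0,0]
    - [0,0,-0.1,0,0,0]
    - [0,0,-0.1,0,0,0]
    - [0,0,-0.1,0,0,0]

```text
t: 28.25
tool_pos: [0.5719, -0.3577, 0.1121]
orientation: [2.04, 2.389, 0.0]
force: [-0.6, 0.4, -2.0]
opening: 0.05
gripper_force: 25.0
```

```bash
python3 look.py fist_mic .125 0 0 mic2
python3 - <<'E'
from h import *
go([.482,.165,.112],-12)
E
```

```text
t 28.25 tcp [ 0.5719 -0.3577  0.1121] yaw_y 9.0 z [ 0. -0. -1.] open 0.05 q6 -0.79 [-0.6  0.4 -2. ]
fist_mic 0.58 px [274, 245] cen [ 0.5703 -0.3464] rect [ 0.5711 -0.3485] [0.048 0.07  0.054] [   9.7  -77.9 -170.3] [50 46 43]
t 28.35 tcp [ 0.5708 -0.3569  0.1099] yaw_y 9.0 z [-0.002  0.002 -1.   ] open 0.0497 q6 -0.79 [-0.8 -0.8 -2.6]
shift mm [529.4  -5.9  -1. ] turn deg [-0.1 -0.1 21. ]
```

View pics/mic2.png

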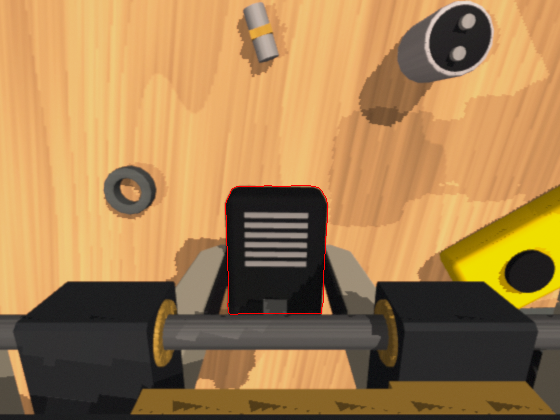

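The mic hangs level at (275,250), front end visible, small ring and capacitor untouched. Carry.

carry_out:
  rows:
    - [0.03,0,0,0,0,2]
    - [0.08,-0.001,0,0,0,5]
    - [0.13,-0.002,0,0,0,8]
    - [0.185,-0.003,0,0,0,11]
    - [0.24,-0.004,0,0,0,14]
    - [0.295,-0.005,0,0,0,17]
    - [0.35,-0.006,0,0,0,19]
    - [0.405,-0.007,0,0,0,21]
    - [0.455,-0.008,0,0,0,21]
    - [0.495,-0.008,0,0,0,21]
    - [0.52,-0.008,0.005,0,0,21]
    - [0.529,-0.008,0.02,0,0,21]

```text
t: 29.85
tool_pos: [0.4805, 0.1647, 0.0906]
orientation: [-2.439, -1.98, 0.001]
force: [0.3, -0.8, -1.9]
opening: 0.05
gripper_force: 25.0
```

carry_out:
  rows:
    - [0,0,0.015,0,0,0]
    - [0,0,0.03,0,0,0]
    - [0,0,0.035,0,0,0]
    - [0,0,0.035,0,0,0]
    - [0,0,0.035,0,0,0]

```text
t: 30.48
tool_pos: [0.4817, 0.1633, 0.0573]
orientation: [2.441, 1.977, 0.001]
force: [-0.2, 0.3, -2.7]
opening: 0.05
gripper_force: 25.0
```

```bash
python3 look.py fist_mic .07 0 0 mic3;python3 - <<'E'
from h import *
go([.4816,.163,.0217],-12)
E
```

```text
t 30.48 tcp [0.4817 0.1633 0.0573] yaw_y -12.0 z [ 0.001  0.    -1.   ] open 0.05 q6 0.44 [-0.2  0.3 -2.7]
fist_mic 0.64 px [275, 33] cen [0.5052 0.2692] rect [0.5048 0.2665] [0.04  0.031 0.042] [-12.  -99.6 168. ] [171 154 132]
fist_mic 0.59 px [272, 247] cen [0.4844 0.1742] rect [0.4845 0.1719] [0.048 0.07  0.054] [-11.  -98.5 169.1] [69 65 63]
t 30.57 tcp [0.4818 0.1635 0.0574] yaw_y -12.0 z [ 0.001  0.    -1.   ] open 0.0497 q6 0.44 [ 0.1  0.4 -1.5]
shift mm [-0.5 -0.1 35.7] turn deg [ 0.1 -0.   0. ]
```

View pics/mic3.png

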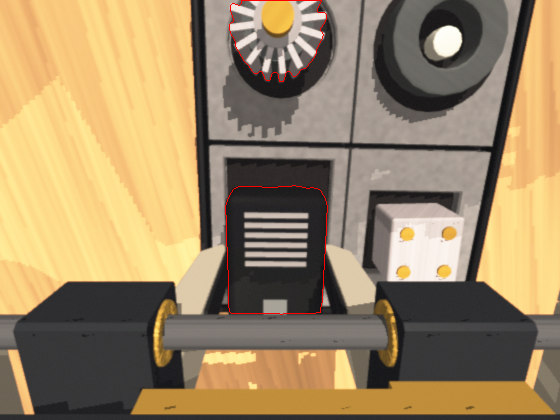

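The mic is centred over the long recess (far edge columns 226–334), and the module clears the right finger. Lower.

carry_out:
  rows:
    - [0,0,0.012,0,0,0]
    - [0,0,0.022,0,0,0]
    - [0,0,0.029,0,0,0]
    - [0,0,0.032,0,0,0]
    - [0,0,0.034,0,0,0]
    - [0,0,0.0355,0,0,0]
    - [0,0,0.0355,0,0,0]

```text
t: 31.45
tool_pos: [0.4813, 0.1636, 0.0216]
orientation: [2.441, 1.977, 0.001]
force: [-0.9, 0.2, 1.9]
opening: 0.0497
gripper_force: 25.0
```

carry_out:
  rows:
    - [0,0,0,0,0,0]
    - [0,0,0,0,0,0]
    - [0,0,0,0,0,0]
    - [0,0,0,0,0,0]
    - [0,0,0,0,0,0]
  jaw: 70

```text
t: 32.08
tool_pos: [0.4811, 0.1635, 0.0211]
orientation: [-2.441, -1.977, 0.0]
force: [0.6, -0.2, -0.0]
opening: 0.0676
gripper_force: 0.0
```

carry_out:
  rows:
    - [0,0,-0.02,0,0,0]
    - [0,0,-0.06,0,0,0]
    - [0,0,-0.12,0,0,0]
    - [0,0,-0.15,0,0,0]
    - [0,0,-0.15,0,0,0]
    - [0,0,-0.15,0,0,0]

```text
t: 32.83
tool_pos: [0.4805, 0.1634, 0.17]
orientation: [-2.441, -1.977, 0.002]
force: [-0.6, 0.0, -0.9]
opening: 0.0672
gripper_force: 0.0
```

```bash
python3 look.py fist_mic .036 0 0 fin
python3 - <<'E'
from h import *
c=cam("top"); robot.read_camera("top")
for n,z in [("small_ring",.01),("capacitor",.03)]:
    for d in robot.outline_of("top",n)[:2]: print(n,round(d["conf"],2),p2w(c,np.argwhere(d["pixels"]).mean(0)[::-1],z)[0][:2].round(3))
E
```

```text
t 32.83 tcp [0.4805 0.1634 0.17  ] yaw_y -12.0 z [-0.001 -0.    -1.   ] open 0.0672 q6 0.44 [-0.6  0.  -0.9]
fist_mic 0.69 px [276, 191] cen [0.4826 0.1668] rect [0.4826 0.1647] [0.049 0.083 0.052] [ -12.  -100.6  168. ] [57 54 53]
fist_mic 0.52 px [378, 64] cen [0.5889 0.2581] rect [0.5908 0.2546] [0.106 0.082 0.108] [ 76.1 -15.6 -98.9] [118 110 104]
small_ring 0.51 [ 0.45  -0.356]
capacitor 0.82 [ 0.666 -0.216]
```

View pics/fin.png

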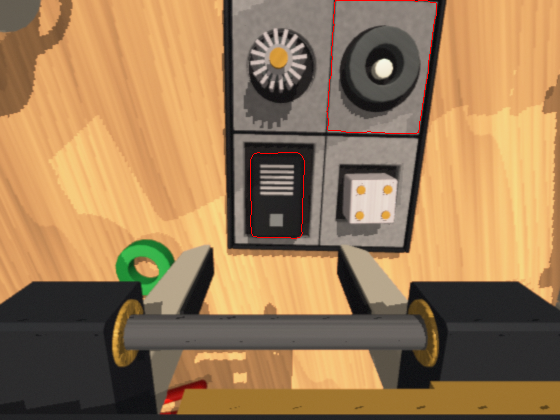

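All four things are seated: mic (276,195), module (370,198), load (280,63), ring (381,68). The small ring and capacitor have not moved.

```bash
python3 -c "
from plant import robot
print(robot.close_job())"
```

```text
the job is handed in; nothing more can be done
None
```

I packed the dummy load, filter module, microphone and large ring core into their nests, left the capacitor can and small ring core where they stood, and handed the job in at about 33 s; the hand-in gave no verdict.

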